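Make up two casting job trays at the jeweller's bench

ROBOT

A 6-joint arm with a two-finger parallel gripper is mounted at the origin on the work surface. World frame = base frame: x ahead of the robot, y to its left, z up, the work surface at z = 0. Lengths are in m, angles in rad, forces in N, time in s.
With the tool pointing down it reaches from about 0.25 to 0.725 m from the base axis. Payload 4 kg.
Tool frame: the origin (TCP) lies midway between the tips of the shut fingers; the grasp point (between the pads) lies 19 mm behind it (bot.grip_point_offset is the distance from the TCP to the grasp point, in m); z points along the fingers, y is the line along which they close (so a half turn about z gives the same grasp; the last joint's range is limited). The gripper opens to 85 mm and grips with 20 to 120 N. Pads are 22 mm wide; open, the fingers measure 114 mm over their backs; the gripper's body (76 mm by 85 mm) begins 54 mm behind the grasp point. The pads swing forward as they close: fully open they stand 13 mm farther back than shut.
Start: joints at [-1.171, 0.241, 0.005, 1.335, 0, 1.571], TCP at [0.195, -0.461, 0.231] pointing down, gripper open.
Joint ranges: [-2.72, 2.72], [-1.05, 1.87], [-1.09, 1.28], [-1.99, 2.15], [-1.42, 1.44], [-3.14, 3.14]. Speed limits (rad/s): [2.79, 2.79, 3.14, 3.14, 3.14, 3.14].

INTERFACE

Orientations are given as a unit quaternion [x, y, z, w].
In Python, from workcell import bot gives the robot as it stands.
- The arm moves only by the tool step_arm, never from a script. Its argument "targets" is text: rows parted by semicolons, each of 7 numbers parted by spaces: the opening, from -1 (shut) to 1 (fully open), so that 0 is half open, then the shift along the world's x, y, z normalised to -1 to 1, where 1 is 0.5 m, then the turn, a rotation vector about the world's x, y, z normalised to -1 to 1, where 1 is pi/4 rad. In form: gripper x y z wx wy wz; .... A call has 1 to 10 rows; each row is the pose to reach, as a shift and turn from the pose commanded when the call began; what a row does not reach only later rows make up. A row lasts 1/12 s, in which the tool goes at most 41.7 mm and 7.16 degrees, less where a joint would pass 70% of its speed; a pose out of reach is approached as far as the arm can. A call with a number of a shift or a turn outside -1 to 1 is refused whole. A call with a gripper value outside its range is refused whole. The fingers move at their own pace and stop on an object; the grip force is fixed at half the most. Time passes only in rows, so rows that repeat a pose let the fingers close. It gives the time, the measured TCP pose, the force, the opening and the grip force at its end, in the units of the state.
- bot.get_obs(): the state, without advancing time (a new reading comes with each control period).
- bot.camera(name): name is "scene" or "top" or "wrist"; returns the picture (480x640x3 uint8, red, green, blue); there is no depth.
- bot.camera_info(name): a dict with "vertical_fov" (degrees; the focal length in pixels is half the picture's height over the tangent of half this angle, whatever the lens; pixels are square), "cx", "cy" (the principal point, pixels), "D" ([k1, k2, p1, p2, k3] as OpenCV has them; the pictures are not rectified), "pose" (4x4, takes a point from camera to world coordinates). Camera axes: x right, y up, looking along -z (the intrinsics and any distortion apply to the point x, -y, -z); pixel columns grow to the right and rows downward; lengths in m; the calibration is good to about 2 mm. A picture is of the moment at which its call begins: read the wrist's pose just before it. camera_info takes no time and is no camera call; for the wrist camera it gives the pose at the moment of the call.
- bot.job_done(): hands the job in; it is judged then, once.
The state is a dict: "clock": time; "joint_pos": joint angles; "joint_vel": joint speeds; "tau": joint torques, N m; "eef_pos": TCP position; "tool_rot": TCP orientation; "ft_force": force on the tool from outside, world axes, zero at the start; "ft_torque": the same for the moment, N m; "grip_width": finger opening in m; "grasp_force": force on a finger pad.
Only numpy, scipy, OpenCV 4.12 (cv2) and the standard library are available. Lean on these libraries where they do the work, as an engineer would, in place of code of your own. Each camera call takes 0.05 s, during which the arm holds its last target. There are 200 camera calls.

TASK

Make up the two casting job trays from the stock on the bench: in the blue tray the steel flask goes in the round mark, the green wax block in the oblong mark and the white crucible in the square mark; in the red tray the brass flask goes in the round mark and the purple wax block in the oblong mark. Set each thing down upright, centred and wholly inside its white outline, the wax blocks flat and lengthwise along the oblong, and do not let anything drop. Leave the orange wax block, the ring box and the jar where they are.

Things in the scene. Friction and masses are not known exactly. Their poses are not given: they have to be found in the camera images.
- blue_tray: blue tray fixed on the bench, 110 mm (x) by 280 (y), flat floor with its top at z = 5 mm; lips 10 mm high, 6 thick, only at the short ends, y = +-138. Origin: centre of its underside, z up. White outlines on the floor, centred on x = 0: round, 70 mm across, at y = -85 mm; oblong, 54 (x) by 94 (y), at y = 0; square, 68 mm at y = +85 mm.
- red_tray: red tray fixed on the bench, 110 mm (x) by 280 (y), flat floor with its top at z = 5 mm; lips 10 mm high, 6 thick, only at the short ends, y = +-138. Origin: centre of its underside, z up. White outlines on the floor, centred on x = 0: round, 70 mm across, at y = +60 mm; oblong, 54 (x) by 94 (y), at y = -60 mm.
- steel_flask_c (a point): steel casting flask: an upright open tube, silver-grey coloured, with dark perforation dots, outer diameter 46 mm, wall 4 mm, 60 mm high; point at its centre, half-way up; z is its axis, up. About 160 g. Starts left or right of the trays, in any of eight places about 125 mm apart.
- brass_flask_c (a point): brass casting flask: an upright open tube, golden coloured, with dark perforation dots, outer diameter 46 mm, wall 4 mm, 50 mm high; point at its centre, half-way up; z is its axis, up. About 160 g. Starts left or right of the trays, in any of eight places about 125 mm apart.
- green_wax_c (a point): block of green carving wax lying flat, 70 x 30 x 42 mm high; point at its centre, 21 mm above its underside; x along its 70 mm length, y along its 30 mm width, z up. At any yaw on the bench, about 85 g. Starts left or right of the trays, in any of eight places about 125 mm apart.
- purple_wax_c (a point): block of purple carving wax lying flat, 70 x 30 x 42 mm high; point at its centre, 21 mm above its underside; x along its 70 mm length, y along its 30 mm width, z up. At any yaw on the bench, about 85 g. Starts left or right of the trays, in any of eight places about 125 mm apart.
- crucible_c (a point): white ceramic crucible: an upright open cup, outer diameter 44 mm (42 mm at the foot), wall 4 mm, 44 mm high; point at its centre, half-way up; z is its axis, up. About 90 g. Starts left or right of the trays, in any of eight places about 125 mm apart.
- orange_wax_c (a point): block of orange carving wax lying flat, 70 x 30 x 42 mm high; point at its centre, 21 mm above its underside; x along its 70 mm length, y along its 30 mm width, z up. At any yaw on the bench, about 85 g. It belongs to another job and stays where it is. Starts left or right of the trays, in any of eight places about 125 mm apart.
- ring_box_c (a point): closed navy-blue ring box with a golden line round it, 50 x 50 x 42 mm high; point at its centre, 21 mm up. Bystander, stays where it is. Starts left or right of the trays, in any of eight places about 125 mm apart.
- flux_jar_c (a point): small amber glass jar with a black cap, 42 mm diameter, 55 mm high; point at its centre, 27.5 mm up. Bystander, stays where it is. Starts left or right of the trays, in any of eight places about 125 mm apart.
Mind the look-alikes: they are no part of the job. What is shaped like the part that bears crucible_c but pink is not meant.

How it is judged:
By the outcome, as a careful person would: the job done as asked, in the order asked, and still so for the second after the job is handed in, with the robot touching nothing.
It also fails if it takes over 128 s, if anything falls off the work surface, if the arm or the gripper's body presses on something with over 40 N, if the wrist force passes 120 N, or if a joint passes its speed limit or range.

## Working session

There is one attempt and no reset: what is moved stays moved. The work goes in short steps, Python scripts to look and compute and a tool call to move; the robot and the scene stay as the last step left them, time stands still between calls to the robot, and variables do not carry over. Pictures are saved under pics/ and viewed, at most 14 in all, crops included, and the job is handed in when it is done.

Besides the shell and the picture viewer there is one more tool, called after "Call:" as name(argument=value, ...) on one line, values as JSON. step_arm: Moves the arm, as the interface text tells. Scaled input: -1 to 1 covers 0.5 m each way for a shift and pi/4 rad each way for a turn. Its arguments: {"type":"object","properties":{"targets":{"type":"string"}},"required":["targets"]}

```bash
ls; mkdir -p pics; python3 - <<'E'
from workcell import bot
import cv2
for n in ("top","scene"):
    cv2.imwrite(f"pics/{n}0.png",bot.camera(n)[:,:,::-1]); i=bot.camera_info(n); print(n,i)
print(bot.camera_info("wrist")); print(bot.get_obs(), bot.grip_point_offset)
E
```

```text
pics
top {'vertical_fov': 50.02320039916363, 'cx': 319.85518077920585, 'cy': 231.23924928797015, 'D': array([-0.09660968,  0.        ,  0.        ,  0.        ,  0.        ]), 'pose': array([[ 0.02438716,  0.9942076 , -0.10467333,  0.47848282],
       [-0.99966019,  0.02521637,  0.00660566, -0.00359238],
       [ 0.00920687,  0.10447667,  0.99448472,  1.04103082],
       [ 0.        ,  0.        ,  0.        ,  1.        ]])}
scene {'vertical_fov': 56.92052532986724, 'cx': 315.3926548280809, 'cy': 244.79493843147918, 'D': array([-0.10704965,  0.        ,  0.        ,  0.        ,  0.        ]), 'pose': array([[-0.49867692, -0.60806003,  0.61772512,  1.10807383],
       [ 0.8666274 , -0.36347737,  0.34182036,  0.31218717],
       [ 0.0166818 ,  0.70579544,  0.70821926,  0.65119942],
       [ 0.        ,  0.        ,  0.        ,  1.        ]])}
{'vertical_fov': 69.58703888868033, 'cx': 316.1703694394359, 'cy': 243.2353068877708, 'D': array([-0.04872912,  0.        ,  0.        ,  0.        ,  0.        ]), 'pose': array([[ 0.3892927 ,  0.8881467 ,  0.24422661,  0.25625468],
       [-0
[... 216 characters left out ...]
03739e+00,  2.41379194e-01,  3.84358065e-03,  1.33519238e+00,
        1.43967938e-05,  1.57079550e+00]), 'joint_vel': array([ 1.16168622e-03, -4.20723809e-05,  1.86976699e-03, -1.13937280e-03,
        1.19257925e-03, -2.14889148e-04]), 'tau': array([ 2.70202763e-04, -3.73138118e+01,  2.53010094e+01,  1.08168207e-02,
       -2.36330499e-05, -1.10469108e-05]), 'eef_pos': array([ 0.1943801 , -0.46005011,  0.23047536]), 'tool_rot': array([ 9.80089979e-01,  1.98551507e-01, -1.84711883e-04, -9.48033347e-04]), 'ft_force': array([ 0.03253295,  0.3919553 , -0.06212493]), 'ft_torque': array([5.36635533e-02, 1.41092435e-02, 3.34963379e-05]), 'grasp_force': 0.0, 'grip_width': 0.08491388691008117} 0.0187
```

View pics/top0.png

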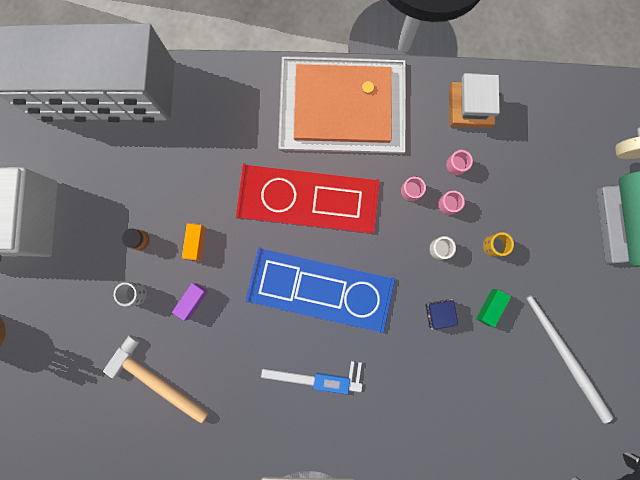

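View pics/scene0.png

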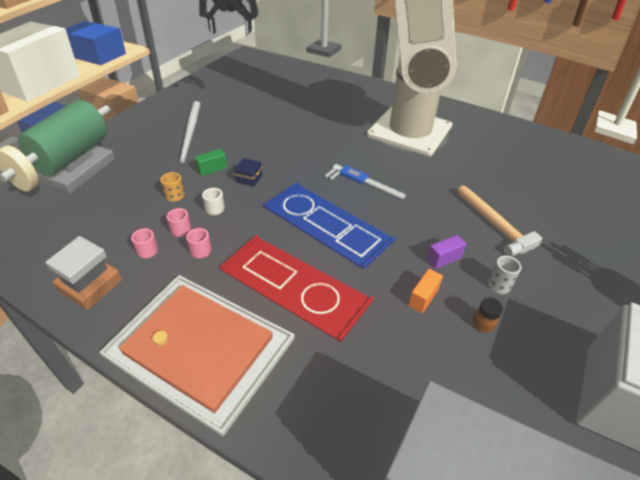

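The top view shows everything clearly:
- **To move:** steel flask (127,294), purple wax (189,301), brass flask (498,244), green wax (494,308), white crucible (443,248).
- **Look-alikes:** three pink cups at (413,188), (459,162) and (452,203). Only the white cup at (443,248) fits the description of the crucible.
- **Stay put:** orange wax (193,241), jar (135,239), box (442,314).

Next I fit silhouettes to measure poses.

```bash
cat > h.py <<'E'
import numpy as np, cv2
from scipy.optimize import minimize
from scipy.spatial.transform import Rotation as R
from workcell import bot
def cam(n):
    i=bot.camera_info(n); f=240/np.tan(np.radians(i["vertical_fov"])/2)
    K=np.array([[f,0,i["cx"]],[0,f,i["cy"]],[0,0,1]]); T=np.linalg.inv(np.diag([1,-1,-1,1])@np.eye(4)) @ np.linalg.inv(i["pose"])
    return K,i["D"],T
def proj(P,c):
    K,D,T=c; return cv2.projectPoints(np.float64(P),cv2.Rodrigues(T[:3,:3])[0],T[:3,3],K,D)[0][:,0]
def unproj(uv,z,c):
    K,D,T=c; d=np.r_[cv2.undistortPoints(np.float64([[uv]]),K,D)[0,0],1]; Ri=T[:3,:3].T; o=-Ri@T[:3,3]; d=Ri@d
    return (o+d*(z-o[2])/d[2])[:2]
def box(l,w,h,z0=0): return np.array([[a*l/2,b*w/2,z] for a in(-1,1) for b in(-1,1) for z in(z0,z0+h)])
def cyl(d,h,d0=None):
    t=np.linspace(0,2*np.pi,48,endpoint=False); c=np.c_[np.cos(t),np.sin(t)]
    return np.r_[np.c_[c*(d0 or d)/2,0*t],np.c_[c*d/2,0*t+h]]
TRAY=np.r_[box(.11,.28,.005),box(.11,.282-.0,.01)*[1,1,1]]
M={"steel":(cyl(.046,.06),(127,294)),"brass":(cyl(.046,.05),(498,244)),"green":(box(.07,.03,.042),(494,308)),
"purple":(box(.07,.03,.042),(189,301)),"orange":(box(.07,.03,.042),(193,241)),"crucible":(cyl(.044,.044,.042),(443,248))}
SC=4
def mask(img,name,uv,r=30):
    h=cv2.cvtColor(img,cv2.COLOR_RGB2HSV).astype(int); H,S,V=h[...,0],h[...,1],h[...,2]
    m={"steel":(S<60)&(V>125),"crucible":(S<60)&(V>125),"brass":(S>110)&(H>12)&(H<30),"green":(S>110)&(H>45)&(H<85),
    "purple":(S>70)&(H>125)&(H<160),"orange":(S>130)&(H>8)&(H<22),"blue":(S>100)&(H>100)&(H<125),"red":(S>130)&((H<7)|(H>173))}[name]
    b=np.zeros(m.shape,np.uint8); u,v=map(int,uv); b[max(v-r,0):v+r,max(u-r,0):u+r]=1; b&=m.astype(np.uint8)
    n,l,s,_=cv2.connectedComponentsWithStats(b,connectivity=8); k=1+np.argmax(s[1:,4])
    pts=np.argwhere(l==k)[:,::-1]; o=np.zeros(m.shape,np.uint8); cv2.fillConvexPoly(o,cv2.convexHull(pts.astype(np.int32)),1); return o
def fit(m,P,c,x0,yaws):
    big=cv2.resize(m,None,fx=SC,fy=SC,interpolation=cv2.INTER_NEAREST)
    def cost(p):
        q=P@R.from_euler("z",p[2]).as_matrix().T+[p[0],p[1],0]
        hull=cv2.convexHull(((proj(q,c)+.5)*SC-.5).astype(np.float32)); o=np.zeros_like(big); cv2.fillConvexPoly(o,np.round(hull*16).astype(np.int32),1,shift=4)
        return np.count_nonzero(o!=big)/np.count_nonzero(big)
    best=min((minimize(cost,[*x0,y],method="Nelder-Mead",options=dict(initial_simplex=[[*x0,y],[x0[0]+.01,x0[1],y],[x0[0],x0[1]+.01,y],[*x0,y+.3]],xatol=1e-4,fatol=1e-4)) for y in yaws),key=lambda r:r.fun)
    return best.x,best.fun
def go(x,y,z,a):
    """shift and turn (normalised) to TCP x,y,z pointing down, closing line along world yaw a (mod pi)"""
    o=bot.get_obs(); q=R.from_quat(o["tool_rot"]); ty=q.as_matrix()[:,1]; a0=np.arctan2(ty[1],ty[0])
    a=a0+(a-a0+np.pi/2)%np.pi-np.pi/2
    Y=np.array([np.cos(a),np.sin(a),0]); Z=np.array([0,0,-1.]); w=(R.from_matrix(np.c_[np.cross(Y,Z),Y,Z])*q.inv()).as_rotvec()
    print("shift",np.round((np.array([x,y,z])-o["eef_pos"])/.5,4),"turn",np.round(w/(np.pi/4),4),"j",np.round(o["joint_pos"],2),"clk",round(o["clock"],2))
E
python3 - <<'E'
from h import *
img=cv2.imread("pics/top0.png")[:,:,::-1].copy(); c=cam("top"); res={}; vis=img.copy()
for n,(P,uv) in M.items():
    m=mask(img,n,uv); p,e=fit(m,P,c,unproj(uv,.03,c),[0] if "l" in n and P.shape[0]>8 or P.shape[0]>8 else np.arange(0,3.1,.5)); res[n]=p; print(n,np.round(p,4),round(e,3))
    cv2.polylines(vis,[np.int32(cv2.convexHull(np.float32(proj(P@R.from_euler("z",p[2]).as_matrix().T+[p[0],p[1],0],c))))],True,(255,0,255))
rng={"blue":(320,290),"red":(309,199)}
for n,uv in rng.items():
    P=np.r_[box(.11,.28,.005)]; P=np.r_[P,P*[1,1,0]+[0,0,.01]]; P=np.r_[box(.11,.282,.015)]
    P=np.r_[box(.11,.282,.005),box(.11,.282,.015)] if 0 else box(.11,.28,.010)
    m=mask(img,n,uv,85); p,e=fit(m,P,c,unproj(uv,.005,c),[-.3,0,.3]); print(n,np.round(p,4),round(e,3))
    out={"blue":[(0,-.085),(0,0),(0,.085)],"red":[(0,.06),(0,-.06)]}[n]
    for q in out:
        w=R.from_euler("z",p[2]).as_matrix()@[*q,.005]+[p[0],p[1],0]; print("  mark",q,np.round(w[:2],4)); u=proj([w],c)[0]; cv2.drawMarker(vis,tuple(np.int32(np.round(u))),(0,255,0),0,8)
    cv2.polylines(vis,[np.int32(cv2.convexHull(np.float32(proj(P@R.from_euler("z",p[2]).as_matrix().T+[p[0],p[1],0],c))))],True,(255,0,255))
cv2.imwrite("pics/fit0.png",cv2.resize(vis[140:340,100:540],None,fx=1.8,fy=1.8,interpolation=2)[:,:,::-1])
E
```

```text
steel [0.4434 0.3832 0.3484] 0.407
brass [ 5.679e-01 -3.691e-01  3.000e-04] 0.043
green [ 0.4419 -0.3594 -0.4948] 0.039
purple [0.4407 0.2432 2.5711] 0.048
orange [ 0.5582  0.2412 -0.1015] 0.042
crucible [ 0.5589 -0.2547  0.1085] 0.062
blue [ 0.4701 -0.0138 -0.1989] 0.031
  mark (0, -0.085) [ 0.4533 -0.0972]
  mark (0, 0) [ 0.4701 -0.0138]
  mark (0, 0.085) [0.4869 0.0695]
red [ 0.6548  0.0163 -0.0892] 0.026
  mark (0, 0.06) [0.6601 0.0761]
  mark (0, -0.06) [ 0.6494 -0.0434]
```

View pics/fit0.png

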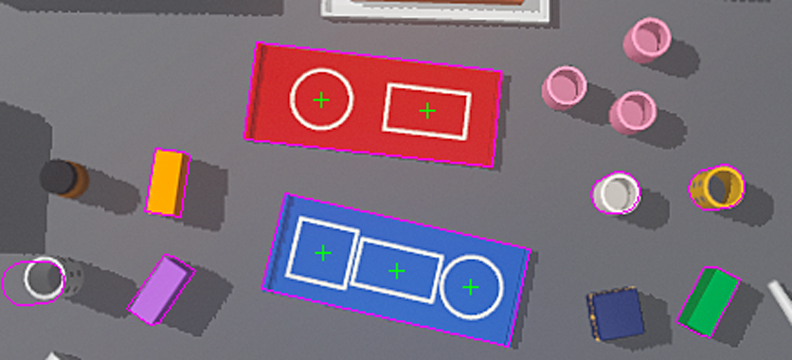

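The enlarged crop shows every outline and all the tray marks fitting well, except the steel flask at left (45,278), where the threshold leaked. It also confirms that the only white cup is at crop (617,194), with three pink ones above it. I'll refine the steel flask from its rim.

```bash
python3 - <<'E'
from h import *
img=cv2.imread("pics/top0.png")[:,:,::-1].copy(); c=cam("top")
g=cv2.cvtColor(img,cv2.COLOR_RGB2GRAY)[280:310,105:150]; h=cv2.cvtColor(img,cv2.COLOR_RGB2HSV)[280:310,105:150]
print("bench V",np.median(h[...,2]))
for th in (170,190,210):
    b=np.uint8(g>th); n,l,s,ct=cv2.connectedComponentsWithStats(b); k=1+np.argmax(s[1:,4]); pts=np.argwhere(l==k)[:,::-1]
    hull=cv2.convexHull(pts.astype(np.int32)); (u,v),r=cv2.minEnclosingCircle(hull); m=cv2.moments(hull)
    u2,v2=m["m10"]/m["m00"]+105,m["m01"]/m["m00"]+280; print(th,(u+105,v+280),r,(u2,v2),unproj((u2,v2),.06,c), "expected r px",23e-3*514/.98)
p=unproj((u2,v2),.06,c)
go(*p,.13,0)
E
```

```text
bench V 116.0
170 (124.68374633789062, 294.07243824005127) 11.889131546020508 (124.37958333333333, 293.9275) [0.45145029 0.36153631] expected r px 12.063265306122448
190 (124.5, 294.0) 11.543496131896973 (124.48095238095237, 293.97965367965367) [0.45135756 0.36133154] expected r px 12.063265306122448
210 (124.46825408935547, 293.76984119415283) 11.33423900604248 (124.46167323696889, 293.87166009636445) [0.45156218 0.36138075] expected r px 12.063265306122448
shift [ 0.5144  1.6429 -0.201 ] turn [-0.0015 -0.0022  1.491 ] j [-1.17  0.24  0.    1.34  0.    1.57] clk 0.1
```

Call:
step_arm(targets="1 0.4 0.7 -0.1 0 0 0.62; 1 0.4 0.7 -0.1 0 0 0.62; 1 0.4 0.7 -0.1 0 0 0.62; 1 0.4 0.7 -0.1 0 0 0.62; 1 0.4 0.7 -0.1 0 0 0.62; 1 0.4 0.7 -0.1 0 0 0.62; 1 0.4 0.7 -0.1 0 0 0.62; 1 0.4 0.7 -0.1 0 0 0.62; 1 0.4 0.7 -0.1 0 0 0.62; 1 0.4 0.7 -0.1 0 0 0.62")

```text
clock: 0.93
eef_pos: [0.3951, -0.1078, 0.1808]
tool_rot: [0.903, 0.43, 0.0, -0.0]
ft_force: [0.2, 0.2, 0.2]
grip_width: 0.0852
grasp_force: 0.0
```

```bash
python3 -c "
from h import *
go(.4515,.3614,.12,-.199)"
```

```text
shift [ 0.1127  0.9384 -0.1215] turn [-8.000e-04 -6.000e-04  6.153e-01] j [-0.27  0.09 -0.31  1.17  0.    1.99] clk 0.93
```

Call:
step_arm(targets="1 0.11 0.8 -0.1 0 0 0.61; 1 0.11 0.8 -0.1 0 0 0.61; 1 0.11 0.8 -0.1 0 0 0.61; 1 0.11 0.8 -0.1 0 0 0.61; 1 0.11 0.8 -0.1 0 0 0.61; 1 0.11 0.8 -0.1 0 0 0.61; 1 0.11 0.8 -0.1 0 0 0.61; 1 0.11 0.8 -0.1 0 0 0.61; 1 0.11 0.8 -0.1 0 0 0.61; 1 0.11 0.8 -0.1 0 0 0.61")

```text
clock: 1.77
eef_pos: [0.4492, 0.2925, 0.1304]
tool_rot: [0.775, 0.632, -0.0, -0.0]
ft_force: [0.5, -0.2, 0.8]
grip_width: 0.0855
grasp_force: 0.0
```

```bash
python3 -c "
from h import *
go(.4515,.3614,.12,-.199)
c=cam('wrist');cv2.imwrite('pics/w1.png',bot.camera('wrist')[:,:,::-1])
print(proj([[.4515,.3614,.06],[.4515,.3614,0]],c))"
```

```text
shift [ 0.0046  0.1378 -0.0208] turn [-0.0003 -0.0006  0.0051] j [ 0.58  0.38 -0.08  1.12  0.    2.35] clk 1.77
[[296.54134407 147.83255486]
 [300.95058935 148.13468156]]
```

View pics/w1.png

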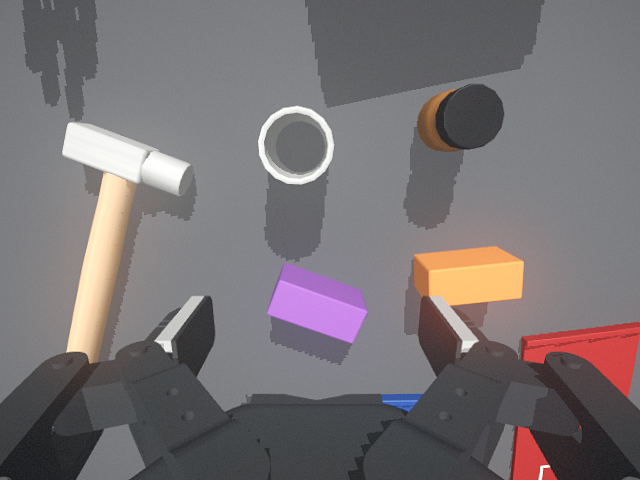

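The wrist view shows the flask rim at (296,145), about 3 px from the prediction, and the hammer is clear of the fingers. I'll move over the flask, descend and close.

Call:
step_arm(targets="1 0.005 0.138 0 0 0 0; 1 0.005 0.138 0 0 0 0; 1 0.005 0.138 -0.07 0 0 0; 1 0.005 0.138 -0.14 0 0 0; 1 0.005 0.138 -0.2 0 0 0; 1 0.005 0.138 -0.224 0 0 0; 1 0.005 0.138 -0.224 0 0 0; -1 0.005 0.138 -0.224 0 0 0; -1 0.005 0.138 -0.224 0 0 0; -1 0.005 0.138 -0.224 0 0 0")

```text
clock: 2.65
eef_pos: [0.4533, 0.3593, 0.0211]
tool_rot: [0.776, 0.631, 0.002, -0.0]
ft_force: [-7.2, 2.2, 4.2]
grip_width: 0.0518
grasp_force: 2.3
```

Call:
step_arm(targets="-1 0 0 0 0 0 0; -1 0 0 0 0 0 0; -1 0 0 0 0 0 0; -1 0 0 0.02 0 0 0; -1 0 0 0.08 0 0 0; -1 0 0 0.16 0 0 0; -1 0 0 0.2 0 0 0; -1 0 0 0.2 0 0 0")

```text
clock: 3.32
eef_pos: [0.4553, 0.3608, 0.1261]
tool_rot: [0.776, 0.631, 0.006, 0.0]
ft_force: [0.0, 0.6, -1.4]
grip_width: 0.0449
grasp_force: 61.8
```

```bash
python3 -c "
from h import *
print(bot.get_obs()['grip_width']);go(.4533,-.0972,.12,-.199)"
```

```text
0.04491704307734342
shift [-0.004  -0.916  -0.0121] turn [-0.009   0.0117  0.0077] j [ 0.67  0.45  0.03  1.14 -0.    2.45] clk 3.32
```

Call:
step_arm(targets="-1 -0.004 -0.08 0 0 0 0; -1 -0.004 -0.16 0 0 0 0; -1 -0.004 -0.24 0 0 0 0; -1 -0.004 -0.32 0 0 0 0; -1 -0.004 -0.4 0 0 0 0; -1 -0.004 -0.48 0 0 0 0; -1 -0.004 -0.56 0 0 0 0; -1 -0.004 -0.64 0 0 0 0; -1 -0.004 -0.72 0 0 0 0; -1 -0.004 -0.8 0 0 0 0")

```text
clock: 4.15
eef_pos: [0.449, -0.0434, 0.119]
tool_rot: [0.776, 0.631, -0.0, -0.0]
ft_force: [1.0, -1.3, -1.0]
grip_width: 0.0454
grasp_force: 61.7
```

Call:
step_arm(targets="-1 0 -0.05 0 0 0 0; -1 0 -0.1 0 0 0 0; -1 0 -0.12 0 0 0 0; -1 0 -0.12 0 0 0 0; -1 0 -0.12 0 0 0 0")

```text
clock: 4.57
eef_pos: [0.4496, -0.1014, 0.1189]
tool_rot: [0.776, 0.631, -0.0, -0.001]
ft_force: [0.9, 0.5, -1.9]
grip_width: 0.0448
grasp_force: 61.7
```

```bash
python3 -c "
from h import *
go(.4533,-.0972,.12,-.199)
o=bot.get_obs();print(o['eef_pos'],o['grip_width'],o['joint_vel'])
c=cam('wrist');cv2.imwrite('pics/w2.png',bot.camera('wrist')[:,:,::-1])
print(proj([[.4533,-.0972,.005]],c))"
```

```text
shift [0.0075 0.0084 0.0022] turn [-0.0012 -0.0013  0.009 ] j [-0.22  0.25 -0.29  1.03  0.    1.55] clk 4.57
[ 0.44956714 -0.10137578  0.1189241 ] 0.04480316522688004 [ 0.03223724 -0.00321184 -0.00354133  0.00138157  0.00091722  0.00063053]
[[319.92004422 233.64329851]]
```

View pics/w2.png

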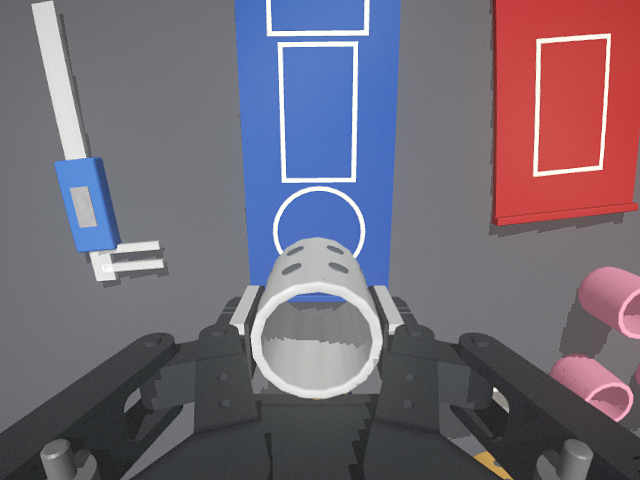

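The flask is held upright and lines up with the tray axis; the round mark is at (319,232), as predicted. Lowering it now.

Call:
step_arm(targets="-1 0.0075 0.0085 0 0 0 0.009; -1 0.0075 0.0085 -0.06 0 0 0.009; -1 0.0075 0.0085 -0.11 0 0 0.009; -1 0.0075 0.0085 -0.15 0 0 0.009; -1 0.0075 0.0085 -0.175 0 0 0.009; -1 0.0075 0.0085 -0.185 0 0 0.009; -1 0.0075 0.0085 -0.187 0 0 0.009; -1 0.0075 0.0085 -0.187 0 0 0.009; -1 0.0075 0.0085 -0.187 0 0 0.009")

```text
clock: 5.37
eef_pos: [0.4523, -0.0951, 0.0266]
tool_rot: [0.773, 0.635, -0.001, -0.002]
ft_force: [-5.4, 1.6, 7.8]
grip_width: 0.0451
grasp_force: 62.6
```

Call:
step_arm(targets="-1 0 0 -0.002 0 0 0; -1 0 0 -0.003 0 0 0; -1 0 0 -0.003 0 0 0")

```text
clock: 5.62
eef_pos: [0.4523, -0.0952, 0.0265]
tool_rot: [0.773, 0.635, -0.0, -0.001]
ft_force: [-10.1, 2.2, 20.5]
grip_width: 0.0448
grasp_force: 63.7
```

Call:
step_arm(targets="-1 0 0 0.003 0 0 0; 1 0 0 0.003 0 0 0; 1 0 0 0.003 0 0 0; 1 0 0 0.003 0 0 0; 1 0 0 0.003 0 0 0; 1 0 0 0.05 0 0 0; 1 0 0 0.12 0 0 0; 1 0 0 0.19 0 0 0; 1 0 0 0.21 0 0 0")

```text
clock: 6.37
eef_pos: [0.4569, -0.0979, 0.134]
tool_rot: [0.773, 0.634, 0.002, 0.003]
ft_force: [0.7, 0.1, 0.2]
grip_width: 0.0853
grasp_force: 0.0
```

```bash
python3 -c "
from h import *
go(.4419,-.3594,.13,-.4948+np.pi/2)"
```

```text
shift [-0.0299 -0.523  -0.0079] turn [-0.0043  0.0094  1.622 ] j [-0.21  0.24 -0.26  1.06 -0.    1.56] clk 6.37
```

Call:
step_arm(targets="1 -0.015 -0.08 0 0 0 0.15; 1 -0.015 -0.16 0 0 0 0.3; 1 -0.015 -0.24 0 0 0 0.45; 1 -0.015 -0.32 0 0 0 0.6; 1 -0.03 -0.4 0 0 0 0.75; 1 -0.03 -0.47 0 0 0 0.81; 1 -0.03 -0.523 0 0 0 0.81; 1 -0.03 -0.523 0 0 0 0.81")

```text
clock: 7.03
eef_pos: [0.4386, -0.3653, 0.1288]
tool_rot: [0.539, 0.842, -0.001, 0.002]
ft_force: [0.3, 0.1, 0.8]
grip_width: 0.0857
grasp_force: 0.0
```

Call:
step_arm(targets="0.6 0 0 0 0 0 0.15; 0.6 0 0 0 0 0 0.3; 0.6 0 0 0 0 0 0.45; 0.6 0 0 0 0 0 0.6; 0.6 0 0 0 0 0 0.75; 0.6 0 0 0 0 0 0.81; 0.6 0 0 0 0 0 0.81; 0.6 0 0 0 0 0 0.81")

```text
clock: 7.7
eef_pos: [0.4389, -0.3584, 0.129]
tool_rot: [0.246, 0.969, 0.0, -0.0]
ft_force: [-0.5, 0.3, -0.2]
grip_width: 0.0684
grasp_force: 0.0
```

```bash
python3 -c "
from h import *
print(bot.get_obs()['eef_pos']);go(.4419,-.3594,.010,-.4948+np.pi/2)"
```

```text
[ 0.43891079 -0.35841792  0.12898375]
shift [ 0.006 -0.002 -0.238] turn [-0.0006 -0.0005  0.0035] j [-0.68  0.43  0.01  1.15  0.   -0.19] clk 7.7
```

Call:
step_arm(targets="0.6 0.006 -0.002 -0.06 0 0 0.003; 0.6 0.006 -0.002 -0.13 0 0 0.003; 0.6 0.006 -0.002 -0.19 0 0 0.003; 0.6 0.006 -0.002 -0.225 0 0 0.003; 0.6 0.006 -0.002 -0.238 0 0 0.003; 0.6 0.006 -0.002 -0.238 0 0 0.003; -1 0.006 -0.002 -0.238 0 0 0.003; -1 0.006 -0.002 -0.238 0 0 0.003; -1 0.006 -0.002 -0.238 0 0 0.003; -1 0.006 -0.002 -0.238 0 0 0.003")

```text
clock: 8.53
eef_pos: [0.4433, -0.3609, 0.0124]
tool_rot: [0.245, 0.97, -0.001, 0.002]
ft_force: [-0.6, 0.9, -0.6]
grip_width: 0.0294
grasp_force: 59.4
```

Call:
step_arm(targets="-1 0 0 0 0 0 0; -1 0 0 0 0 0 0; -1 0 0 0 0 0 0")

```text
clock: 8.78
eef_pos: [0.4433, -0.3609, 0.0124]
tool_rot: [0.245, 0.97, -0.001, 0.002]
ft_force: [1.0, -0.2, 6.4]
grip_width: 0.029
grasp_force: 60.2
```

Call:
step_arm(targets="-1 0 0 0.03 0 0 0; -1 0 0 0.1 0 0 0; -1 0 0 0.17 0 0 0; -1 0 0 0.22 0 0 0; -1 0 0.03 0.24 0 0 -0.12; -1 0 0.06 0.24 0 0 -0.27; -1 0 0.1 0.24 0 0 -0.42; -1 0 0.14 0.24 0 0 -0.57; -1 0 0.18 0.24 0 0 -0.7; -1 0 0.2 0.24 0 0 -0.8")

```text
clock: 9.62
eef_pos: [0.4413, -0.2577, 0.1305]
tool_rot: [0.534, 0.846, 0.0, -0.001]
ft_force: [-0.2, 0.6, -1.3]
grip_width: 0.0289
grasp_force: 59.5
```

```bash
python3 -c "
from h import *
print(bot.get_obs()['grip_width']);go(.4701,-.0138,.13,-.199)"
```

```text
0.028919159918470456
shift [ 0.0576  0.4878 -0.0009] turn [-1.500e-03 -2.000e-04 -8.199e-01] j [-0.53  0.33 -0.15  1.1   0.    0.6 ] clk 9.62
```

Call:
step_arm(targets="-1 0.02 0.08 0 0 0 -0.14; -1 0.03 0.16 0 0 0 -0.28; -1 0.04 0.24 0 0 0 -0.42; -1 0.05 0.32 0 0 0 -0.56; -1 0.057 0.39 0 0 0 -0.7; -1 0.057 0.45 0 0 0 -0.8; -1 0.057 0.488 0 0 0 -0.82; -1 0.057 0.488 0 0 0 -0.82; -1 0.057 0.488 0 0 0 -0.82; -1 0.057 0.488 0 0 0 -0.82")

```text
clock: 10.45
eef_pos: [0.4703, -0.0162, 0.1304]
tool_rot: [0.773, 0.635, -0.0, 0.0]
ft_force: [-0.0, -1.1, -0.6]
grip_width: 0.0289
grasp_force: 59.5
```

```bash
python3 -c "
from h import *
print(bot.get_obs()['eef_pos'],bot.get_obs()['grip_width']);go(.4701,-.0138,.0184,-.199)
c=cam('wrist');cv2.imwrite('pics/w3.png',bot.camera('wrist')[:,:,::-1])
print(proj([[.4701,-.0138,.005],[.4533,-.0972,.065]],c))"
```

```text
[ 0.47031751 -0.01624823  0.13043221] 0.028922974052003787
shift [-0.0004  0.0049 -0.2241] turn [ 0.0007  0.0002 -0.0047] j [-0.03  0.25 -0.25  1.06 -0.    1.73] clk 10.45
[[315.16791328 233.07348513]
 [314.57695178 371.78992658]]
```

View pics/w3.png

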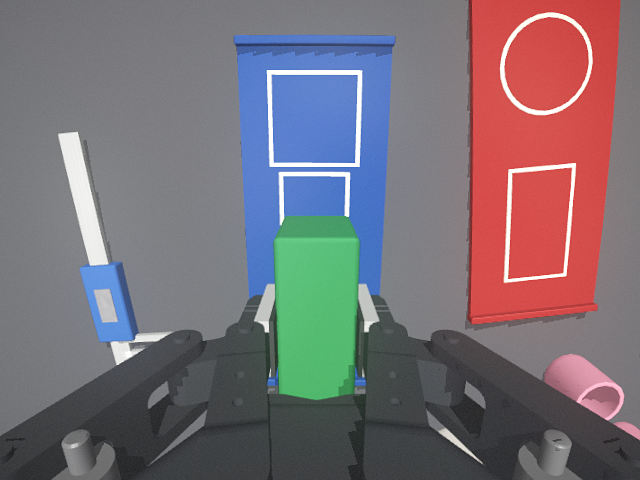

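The wax is in line with the oblong, at (315,233) as predicted, and held flat. Lowering it.

Call:
step_arm(targets="-1 0 0.004 -0.05 0 0 -0.004; -1 0 0.004 -0.11 0 0 -0.004; -1 0 0.004 -0.16 0 0 -0.004; -1 0 0.004 -0.2 0 0 -0.004; -1 0 0.004 -0.217 0 0 -0.004; -1 0 0.004 -0.222 0 0 -0.004; -1 0 0.004 -0.224 0 0 -0.004; -1 0 0.004 -0.225 0 0 -0.004; -1 0 0.004 -0.225 0 0 -0.004")

```text
clock: 11.25
eef_pos: [0.4716, -0.0141, 0.019]
tool_rot: [0.774, 0.633, 0.001, 0.001]
ft_force: [-0.1, -0.8, -0.9]
grip_width: 0.0295
grasp_force: 59.6
```

Call:
step_arm(targets="-1 0 0 -0.002 0 0 0; -1 0 0 -0.003 0 0 0; -1 0 0 -0.003 0 0 0")

```text
clock: 11.5
eef_pos: [0.4714, -0.0138, 0.0174]
tool_rot: [0.774, 0.634, 0.001, 0.001]
ft_force: [-0.2, 0.3, 3.9]
grip_width: 0.0293
grasp_force: 60.2
```

Call:
step_arm(targets="0.8 0 0 0 0 0 0; 0.8 0 0 0 0 0 0; 0.8 0 0 0 0 0 0; 0.8 0 0 0 0 0 0; 0.8 0 0 0.06 0 0 0; 0.8 0 0 0.13 0 0 0; 0.8 0 0 0.2 0 0 0; 0.8 0 0 0.23 0 0 0; 0.8 0 0 0.23 0 0 0")

```text
clock: 12.25
eef_pos: [0.4735, -0.0139, 0.1355]
tool_rot: [0.774, 0.634, 0.003, 0.003]
ft_force: [-0.1, -0.1, -0.7]
grip_width: 0.077
grasp_force: 0.0
```

```bash
python3 -c "
from h import *
go(.5589,-.2547,.13,-.199)"
```

```text
shift [ 0.1708 -0.4816 -0.011 ] turn [ 0.0003  0.0109 -0.0005] j [-0.03  0.25 -0.24  1.07 -0.    1.74] clk 12.25
```

Call:
step_arm(targets="0.8 0.03 -0.07 0 0 0 0; 0.8 0.06 -0.14 0 0 0 0; 0.8 0.09 -0.21 0 0 0 0; 0.8 0.11 -0.28 0 0 0 0; 0.8 0.14 -0.35 0 0 0 0; 0.8 0.16 -0.42 0 0 0 0; 0.8 0.174 -0.48 0 0 0 0; 0.8 0.174 -0.482 0 0 0 0; 0.8 0.174 -0.482 0 0 0 0; 0.8 0.174 -0.482 0 0 0 0")

```text
clock: 13.08
eef_pos: [0.5563, -0.2541, 0.1297]
tool_rot: [0.774, 0.633, -0.001, -0.002]
ft_force: [-0.5, 0.3, -0.5]
grip_width: 0.077
grasp_force: 0.0
```

```bash
python3 -c "
from h import *
print(bot.get_obs()['eef_pos']);go(.5589,-.2547,.011,-.199)"
```

```text
[ 0.55627526 -0.25414575  0.12967132]
shift [ 0.0052 -0.0011 -0.2373] turn [-0.0023 -0.0036  0.0001] j [-0.43  0.52  0.15  1.2   0.    1.34] clk 13.08
```

A pink cup stands about 87 mm beyond in +x, so I'll go down with a narrower opening.

Call:
step_arm(targets="0.45 0.005 -0.001 0 0 0 0; 0.45 0.005 -0.001 0 0 0 0; 0.45 0.005 -0.001 -0.06 0 0 0; 0.45 0.005 -0.001 -0.13 0 0 0; 0.45 0.005 -0.001 -0.19 0 0 0; 0.45 0.005 -0.001 -0.225 0 0 0; 0.45 0.005 -0.001 -0.237 0 0 0; 0.45 0.005 -0.001 -0.237 0 0 0; -1 0.005 -0.001 -0.237 0 0 0; -1 0.005 -0.001 -0.237 0 0 0")

```text
clock: 13.92
eef_pos: [0.5613, -0.2555, 0.0152]
tool_rot: [0.774, 0.634, 0.001, 0.001]
ft_force: [2.3, -0.2, -0.6]
grip_width: 0.0424
grasp_force: 60.8
```

Call:
step_arm(targets="-1 0 0 0 0 0 0; -1 0 0 0 0 0 0; -1 0 0 0 0 0 0; -1 0 0 0 0 0 0")

```text
clock: 14.25
eef_pos: [0.5615, -0.2559, 0.015]
tool_rot: [0.774, 0.633, 0.001, 0.002]
ft_force: [-0.0, 0.4, 6.5]
grip_width: 0.0424
grasp_force: 61.4
```

Call:
step_arm(targets="-1 0 0 0.03 0 0 0; -1 0 0 0.1 0 0 0; -1 0 0 0.17 0 0 0; -1 0 0 0.22 0 0 0; -1 -0.02 0.06 0.23 0 0 0; -1 -0.04 0.13 0.23 0 0 0; -1 -0.07 0.2 0.23 0 0 0; -1 -0.1 0.27 0.23 0 0 0; -1 -0.12 0.34 0.23 0 0 0; -1 -0.14 0.4 0.23 0 0 0")

```text
clock: 15.08
eef_pos: [0.4886, -0.0536, 0.128]
tool_rot: [0.774, 0.634, 0.0, -0.0]
ft_force: [0.4, 1.6, -1.0]
grip_width: 0.0425
grasp_force: 61.2
```

```bash
python3 -c "
from h import *
print(bot.get_obs()['grip_width']);go(.4869,.0695,.13,-.199)"
```

```text
0.04246631637279129
shift [-0.0035  0.2461  0.0039] turn [-0.0005  0.0002 -0.0004] j [-0.11  0.3  -0.2   1.07  0.    1.66] clk 15.08
```

Call:
step_arm(targets="-1 0 0.08 0 0 0 0; -1 -0.003 0.15 0 0 0 0; -1 -0.003 0.21 0 0 0 0; -1 -0.003 0.24 0 0 0 0; -1 -0.003 0.244 0 0 0 0; -1 -0.003 0.244 0 0 0 0; -1 -0.003 0.244 0 0 0 0")

```text
clock: 15.67
eef_pos: [0.4883, 0.0661, 0.1279]
tool_rot: [0.774, 0.633, -0.0, 0.0]
ft_force: [-0.2, -0.4, -0.9]
grip_width: 0.0422
grasp_force: 61.2
```

```bash
python3 -c "
from h import *
print(bot.get_obs()['eef_pos']);go(.4869,.0695,.0208,-.199)"
```

```text
[0.48830565 0.06611112 0.12786623]
shift [-0.0028  0.0068 -0.2141] turn [ 0.0008  0.     -0.0001] j [ 0.13  0.3  -0.2   1.07 -0.    1.9 ] clk 15.67
```

Call:
step_arm(targets="-1 -0.003 0.004 -0.05 0 0 0; -1 -0.003 0.004 -0.11 0 0 0; -1 -0.003 0.004 -0.16 0 0 0; -1 -0.003 0.004 -0.2 0 0 0; -1 -0.003 0.004 -0.21 0 0 0; -1 -0.003 0.004 -0.214 0 0 0; -1 -0.003 0.004 -0.216 0 0 0; -1 -0.003 0.004 -0.217 0 0 0; -1 -0.003 0.004 -0.217 0 0 0")

```text
clock: 16.42
eef_pos: [0.4879, 0.0683, 0.0201]
tool_rot: [0.774, 0.633, 0.001, 0.001]
ft_force: [0.6, 0.1, -1.3]
grip_width: 0.0424
grasp_force: 61.2
```

Call:
step_arm(targets="-1 0 0 -0.002 0 0 0; -1 0 0 -0.002 0 0 0; -1 0 0 -0.002 0 0 0")

```text
clock: 16.67
eef_pos: [0.488, 0.0685, 0.0199]
tool_rot: [0.774, 0.633, 0.001, 0.001]
ft_force: [-1.2, -0.9, 5.1]
grip_width: 0.0424
grasp_force: 61.9
```

Contact made. I'll release, rise and go to the brass flask.

Call:
step_arm(targets="0.8 0 0 0 0 0 0; 0.8 0 0 0 0 0 0; 0.8 0 0 0 0 0 0; 0.8 0 0 0 0 0 0; 0.8 0 0 0.06 0 0 0; 0.8 0 0 0.13 0 0 0; 0.8 0 0 0.2 0 0 0; 0.8 0 0 0.23 0 0 0; 0.8 0 0 0.23 0 0 0; 0.8 0 0 0.23 0 0 0")

```text
clock: 17.5
eef_pos: [0.4876, 0.0688, 0.1341]
tool_rot: [0.774, 0.634, 0.001, 0.001]
ft_force: [0.8, 0.3, 0.1]
grip_width: 0.0767
grasp_force: 0.0
```

Call:
step_arm(targets="0.8 0.02 -0.08 0 0 0 0; 0.8 0.03 -0.16 0 0 0 0; 0.8 0.05 -0.24 0 0 0 0; 0.8 0.06 -0.32 0 0 0 0; 0.8 0.08 -0.4 0 0 0 0; 0.8 0.09 -0.48 0 0 0 0; 0.8 0.11 -0.56 0 0 0 0; 0.8 0.12 -0.64 0 0 0 0; 0.8 0.14 -0.72 0 0 0 0; 0.8 0.16 -0.78 0 0 0 0")

```text
clock: 18.33
eef_pos: [0.5653, -0.3241, 0.1304]
tool_rot: [0.775, 0.633, -0.001, -0.002]
ft_force: [1.2, 0.1, 0.5]
grip_width: 0.0769
grasp_force: 0.0
```

```bash
python3 -c "
from h import *
go(.5679,-.3691,.13,-.199)"
```

```text
shift [ 0.0052 -0.0899 -0.0007] turn [-0.0017 -0.0048  0.0026] j [-0.52  0.6   0.29  1.26 -0.    1.25] clk 18.33
```

Call:
step_arm(targets="0.8 0.003 -0.06 0 0 0 0; 0.8 0.003 -0.09 0 0 0 0; 0.8 0.003 -0.093 0 0 0 0; 0.8 0.003 -0.093 0 0 0 0; 0.8 0.003 -0.093 0 0 0 0")

```text
clock: 18.75
eef_pos: [0.5675, -0.3665, 0.1314]
tool_rot: [0.774, 0.634, -0.0, -0.002]
ft_force: [0.4, -0.2, 0.1]
grip_width: 0.0769
grasp_force: 0.0
```

```bash
python3 -c "
from h import *
print(bot.get_obs()['eef_pos']);go(.5679,-.3691,.015,-.199)
c=cam('wrist');cv2.imwrite('pics/w4.png',bot.camera('wrist')[:,:,::-1])
print(proj([[.5679,-.3691,.05]],c))"
```

```text
[ 0.56751554 -0.36654866  0.13136413]
shift [ 0.0008 -0.0051 -0.2327] turn [-0.0031 -0.0036 -0.0008] j [-0.57  0.65  0.38  1.3   0.    1.2 ] clk 18.75
[[317.6951032  255.59356382]]
```

Call:
step_arm(targets="0.8 0.001 -0.004 -0.06 0 0 0; 0.8 0.001 -0.004 -0.13 0 0 0; 0.8 0.001 -0.004 -0.19 0 0 0; 0.8 0.001 -0.004 -0.225 0 0 0; 0.8 0.001 -0.004 -0.233 0 0 0; 0.8 0.001 -0.004 -0.233 0 0 0; -1 0.001 -0.004 -0.233 0 0 0; -1 0.001 -0.004 -0.233 0 0 0; -1 0.001 -0.004 -0.233 0 0 0; -1 0.001 -0.004 -0.233 0 0 0")

```text
clock: 19.63
eef_pos: [0.5704, -0.3707, 0.0198]
tool_rot: [0.774, 0.634, 0.001, 0.002]
ft_force: [-0.4, 1.4, 6.1]
grip_width: 0.0446
grasp_force: 61.8
```

Call:
step_arm(targets="-1 0 0 0 0 0 0; -1 0 0 0 0 0 0; -1 0 0 0 0 0 0; -1 0 0 0 0 0 0")

```text
clock: 19.97
eef_pos: [0.5704, -0.3707, 0.0198]
tool_rot: [0.774, 0.634, 0.001, 0.002]
ft_force: [-0.1, 1.7, 6.8]
grip_width: 0.0446
grasp_force: 61.9
```

Call:
step_arm(targets="-1 0 0 0.03 0 0 0; -1 0 0 0.1 0 0 0; -1 0 0 0.17 0 0 0; -1 0 0 0.22 0 0 0; -1 0.01 0.06 0.23 0 0 0; -1 0.02 0.13 0.23 0 0 0; -1 0.03 0.21 0.23 0 0 0; -1 0.04 0.29 0.23 0 0 0; -1 0.05 0.37 0.23 0 0 0; -1 0.06 0.45 0.23 0 0 0")

```text
clock: 20.8
eef_pos: [0.599, -0.1433, 0.1325]
tool_rot: [0.774, 0.633, 0.0, 0.0]
ft_force: [0.6, -0.3, -1.7]
grip_width: 0.0445
grasp_force: 61.6
```

```bash
python3 -c "
from h import *
print(bot.get_obs()['grip_width']);go(.6601,.0746,.13,-.199)"
```

```text
0.04446092893221993
shift [ 0.1223  0.4357 -0.005 ] turn [0.0002 0.0016 0.0005] j [-0.23  0.52  0.16  1.21  0.    1.54] clk 20.8
```

Call:
step_arm(targets="-1 0.02 0.08 0 0 0 0; -1 0.04 0.15 0 0 0 0; -1 0.06 0.22 0 0 0 0; -1 0.08 0.3 0 0 0 0; -1 0.1 0.37 0 0 0 0; -1 0.12 0.42 0 0 0 0; -1 0.121 0.433 0 0 0 0; -1 0.121 0.433 0 0 0 0; -1 0.121 0.433 0 0 0 0; -1 0.121 0.433 0 0 0 0")

```text
clock: 21.63
eef_pos: [0.659, 0.0702, 0.1319]
tool_rot: [0.774, 0.633, -0.0, 0.0]
ft_force: [-0.1, -1.7, -2.0]
grip_width: 0.0445
grasp_force: 61.7
```

```bash
python3 -c "
from h import *
print(bot.get_obs()['eef_pos']);go(.6601,.0746,.0258,-.199)"
```

```text
[0.65900508 0.07017349 0.13189922]
shift [ 0.0022  0.0089 -0.2122] turn [ 0.0008 -0.0005  0.0015] j [ 0.11  0.62  0.32  1.28 -0.    1.88] clk 21.63
```

Call:
step_arm(targets="-1 0.001 0.007 -0.05 0 0 0; -1 0.001 0.007 -0.11 0 0 0; -1 0.001 0.007 -0.16 0 0 0; -1 0.001 0.007 -0.2 0 0 0; -1 0.001 0.007 -0.21 0 0 0; -1 0.001 0.007 -0.214 0 0 0; -1 0.001 0.007 -0.216 0 0 0; -1 0.001 0.007 -0.216 0 0 0; -1 0.001 0.007 -0.216 0 0 0")

```text
clock: 22.38
eef_pos: [0.66, 0.0733, 0.0249]
tool_rot: [0.775, 0.633, 0.0, 0.0]
ft_force: [-1.1, -1.5, 2.2]
grip_width: 0.0448
grasp_force: 61.9
```

Call:
step_arm(targets="-1 0 0 -0.001 0 0 0; 0.8 0 0 -0.001 0 0 0; 0.8 0 0 -0.001 0 0 0; 0.8 0 0 -0.001 0 0 0; 0.8 0 0 -0.001 0 0 0; 0.8 0 0 0.06 0 0 0; 0.8 0 0 0.13 0 0 0; 0.8 0 0 0.2 0 0 0; 0.8 0 0 0.23 0 0 0; 0.8 0 0 0.23 0 0 0")

```text
clock: 23.22
eef_pos: [0.6633, 0.0758, 0.1449]
tool_rot: [0.774, 0.634, 0.005, 0.003]
ft_force: [0.0, 0.1, 0.8]
grip_width: 0.0769
grasp_force: 0.0
```

```bash
python3 -c "
from h import *
go(.4407,.2432,.13,2.5711-np.pi/2)"
```

```text
shift [-0.4452  0.3348 -0.0298] turn [-0.0097  0.0109  1.5261] j [0.11 0.61 0.35 1.3  0.   1.88] clk 23.22
```

Call:
step_arm(targets="0.8 -0.06 0.045 0 0 0 0.15; 0.8 -0.12 0.09 0 0 0 0.3; 0.8 -0.18 0.135 0 0 0 0.45; 0.8 -0.24 0.18 0 0 0 0.6; 0.8 -0.3 0.22 0 0 0 0.75; 0.8 -0.36 0.27 0 0 0 0.76; 0.8 -0.42 0.31 -0.01 0 0 0.76; 0.8 -0.442 0.335 -0.01 0 0 0.76; 0.8 -0.442 0.335 -0.01 0 0 0.76")

```text
clock: 23.97
eef_pos: [0.4352, 0.2444, 0.1327]
tool_rot: [0.551, 0.834, -0.001, -0.001]
ft_force: [0.2, -0.0, 0.2]
grip_width: 0.0769
grasp_force: 0.0
```

Call:
step_arm(targets="0.6 0 0 0 0 0 0.15; 0.6 0 0 0 0 0 0.3; 0.6 0 0 0 0 0 0.45; 0.6 0 0 0 0 0 0.6; 0.6 0 0 0 0 0 0.75; 0.6 0 0 0 0 0 0.766; 0.6 0 0 0 0 0 0.766; 0.6 0 0 0 0 0 0.766")

```text
clock: 24.63
eef_pos: [0.4391, 0.2423, 0.1334]
tool_rot: [0.283, 0.959, -0.0, -0.0]
ft_force: [-0.4, 0.6, -0.7]
grip_width: 0.0685
grasp_force: 0.0
```

```bash
python3 -c "
from h import *
print(bot.get_obs()['eef_pos']);go(.4407,.2432,.010,2.5711-np.pi/2)"
```

```text
[0.43911625 0.24233323 0.13340582]
shift [ 0.0032  0.0017 -0.2468] turn [ 0.0005 -0.0005  0.0043] j [ 0.5   0.31 -0.17  1.1  -0.    1.08] clk 24.63
```

Call:
step_arm(targets="0.6 0.003 0.002 -0.07 0 0 0.004; 0.6 0.003 0.002 -0.14 0 0 0.004; 0.6 0.003 0.002 -0.2 0 0 0.004; 0.6 0.003 0.002 -0.235 0 0 0.004; 0.6 0.003 0.002 -0.246 0 0 0.004; 0.6 0.003 0.002 -0.246 0 0 0.004; -1 0.003 0.002 -0.246 0 0 0.004; -1 0.003 0.002 -0.246 0 0 0.004; -1 0.003 0.002 -0.246 0 0 0.004; -1 0.003 0.002 -0.246 0 0 0.004")

```text
clock: 25.47
eef_pos: [0.4419, 0.2445, 0.0126]
tool_rot: [0.28, 0.96, 0.001, 0.001]
ft_force: [0.9, -0.2, 4.6]
grip_width: 0.0292
grasp_force: 60.0
```

Call:
step_arm(targets="-1 0 0 0 0 0 0; -1 0 0 0 0 0 0; -1 0 0 0 0 0 0")

```text
clock: 25.72
eef_pos: [0.4419, 0.2445, 0.0126]
tool_rot: [0.28, 0.96, 0.001, 0.001]
ft_force: [0.4, -0.6, 6.5]
grip_width: 0.0289
grasp_force: 60.1
```

Call:
step_arm(targets="-1 0 0 0.03 0 0 0; -1 0 0 0.1 0 0 0; -1 0 0 0.17 0 0 0; -1 0 0 0.22 0 0 0; -1 0.03 -0.05 0.24 0 0 -0.12; -1 0.06 -0.1 0.24 0 0 -0.25; -1 0.09 -0.15 0.24 0 0 -0.38; -1 0.12 -0.2 0.24 0 0 -0.5; -1 0.15 -0.25 0.24 0 0 -0.6; -1 0.18 -0.3 0.24 0 0 -0.7")

```text
clock: 26.55
eef_pos: [0.5307, 0.0925, 0.1312]
tool_rot: [0.532, 0.847, 0.0, 0.0]
ft_force: [0.2, 0.2, -1.3]
grip_width: 0.0288
grasp_force: 59.4
```

```bash
python3 -c "
from h import *
print(bot.get_obs()['grip_width']);go(.6494,-.0434,.13,-.0892)"
```

```text
0.028759897876701624
shift [ 0.2373 -0.2718 -0.0024] turn [-1.000e-04  5.000e-04 -6.857e-01] j [ 0.17  0.38 -0.07  1.12  0.    1.29] clk 26.55
```

Call:
step_arm(targets="-1 0.04 -0.045 0 0 0 -0.12; -1 0.08 -0.09 0 0 0 -0.25; -1 0.12 -0.135 0 0 0 -0.38; -1 0.16 -0.18 0 0 0 -0.5; -1 0.2 -0.225 0 0 0 -0.6; -1 0.23 -0.265 0 0 0 -0.68; -1 0.236 -0.27 0 0 0 -0.686; -1 0.236 -0.27 0 0 0 -0.686; -1 0.236 -0.27 0 0 0 -0.686; -1 0.236 -0.27 0 0 0 -0.686")

```text
clock: 27.38
eef_pos: [0.6475, -0.0403, 0.1307]
tool_rot: [0.736, 0.677, -0.0, -0.001]
ft_force: [-0.1, 0.0, -0.8]
grip_width: 0.0293
grasp_force: 59.6
```

```bash
python3 -c "
from h import *
print(bot.get_obs()['eef_pos']);go(.6494,-.0434,.0186,-.0892)
c=cam('wrist');cv2.imwrite('pics/w5.png',bot.camera('wrist')[:,:,::-1])
print(proj([[.6494,-.0434,.005]],c))"
```

```text
[ 0.64745439 -0.04027284  0.13072074]
shift [ 0.0039 -0.0063 -0.2242] turn [-0.0006 -0.0015 -0.0066] j [-0.06  0.59  0.27  1.25  0.    1.59] clk 27.38
[[318.9529339 239.5730081]]
```

View pics/w5.png

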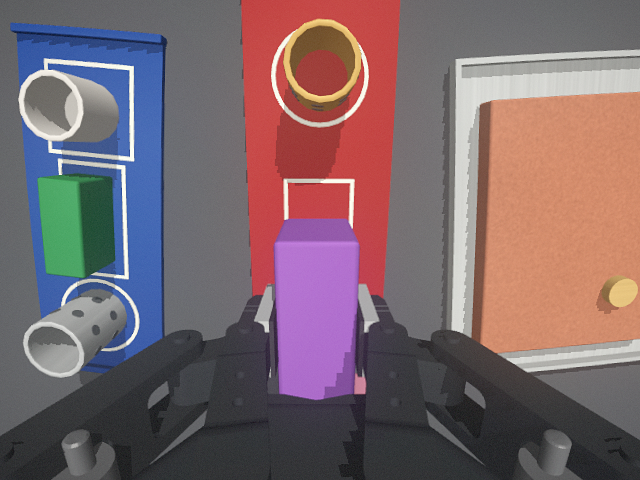

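The picture shows the placed pieces all standing inside their outlines, and the purple block in line with its oblong. Lowering it.

Call:
step_arm(targets="-1 0.002 -0.006 -0.05 0 0 -0.007; -1 0.002 -0.006 -0.11 0 0 -0.007; -1 0.002 -0.006 -0.16 0 0 -0.007; -1 0.002 -0.006 -0.2 0 0 -0.007; -1 0.002 -0.006 -0.217 0 0 -0.007; -1 0.002 -0.006 -0.222 0 0 -0.007; -1 0.002 -0.006 -0.225 0 0 -0.007; -1 0.002 -0.006 -0.226 0 0 -0.007; -1 0.002 -0.006 -0.226 0 0 -0.007")

```text
clock: 28.18
eef_pos: [0.6506, -0.0442, 0.0196]
tool_rot: [0.738, 0.674, 0.001, 0.001]
ft_force: [-0.1, 0.5, -1.2]
grip_width: 0.0292
grasp_force: 59.6
```

Call:
step_arm(targets="-1 0 0 -0.002 0 0 0; -1 0 0 -0.004 0 0 0; -1 0 0 -0.004 0 0 0; -1 0 0 -0.004 0 0 0")

```text
clock: 28.52
eef_pos: [0.6505, -0.0443, 0.0177]
tool_rot: [0.739, 0.674, 0.001, 0.001]
ft_force: [-1.2, 0.5, 6.4]
grip_width: 0.0292
grasp_force: 60.3
```

Call:
step_arm(targets="0.8 0 0 0 0 0 0; 0.8 0 0 0 0 0 0; 0.8 0 0 0 0 0 0; 0.8 0 0 0 0 0 0; 0.8 0 0 0.06 0 0 0; 0.8 0 0 0.13 0 0 0; 0.8 0 0 0.2 0 0 0; 0.8 0 0 0.26 0 0 0; 0.8 0 0 0.3 0 0 0")

```text
clock: 29.27
eef_pos: [0.6506, -0.0445, 0.1696]
tool_rot: [0.739, 0.674, 0.002, 0.002]
ft_force: [0.4, 0.6, 0.7]
grip_width: 0.0767
grasp_force: 0.0
```

Call:
step_arm(targets="0.8 -0.06 -0.05 0 0 0 0; 0.8 -0.12 -0.1 0 0 0 0; 0.8 -0.18 -0.16 0 0 0 0; 0.8 -0.24 -0.22 0 0 0 0; 0.8 -0.3 -0.28 0 0 0 0; 0.8 -0.36 -0.34 0 0 0 0; 0.8 -0.42 -0.4 0 0 0 0; 0.8 -0.48 -0.46 0 0 0 0; 0.8 -0.52 -0.52 0 0 0 0; 0.8 -0.52 -0.52 0 0 0 0")

```text
clock: 30.1
eef_pos: [0.385, -0.3092, 0.1659]
tool_rot: [0.742, 0.671, -0.002, 0.0]
ft_force: [0.5, 0.4, -0.6]
grip_width: 0.0769
grasp_force: 0.0
```

```bash
python3 - <<'E'
from h import *
img=bot.camera("top").copy(); c=cam("top"); vis=img.copy()
G={"green":(.4701,-.0138,-.199+np.pi/2),"crucible":(.4869,.0695,0),"steel":(.4533,-.0972,0),"brass":(.6601,.0761,0),"purple":(.6494,-.0434,-.0892+np.pi/2)}
for n,g in G.items():
    P=M[n][0]; q=P@R.from_euler("z",g[2]).as_matrix().T+[g[0],g[1],.005]; u=proj([[g[0],g[1],.035]],c)[0]
    if n in("green","brass","purple"):
        P2=P+[0,0,.005]; p,e=fit(mask(img,n,u,26),P2,c,g[:2],[g[2]]); print(n,"err mm",np.round((p[:2]-g[:2])*1e3,1),"yaw",round(p[2]-g[2],3),round(e,3))
    cv2.polylines(vis,[np.int32(cv2.convexHull(np.float32(proj(q,c))))],True,(255,0,255))
cv2.imwrite("pics/end.png",cv2.resize(vis[140:340,100:540],None,fx=1.8,fy=1.8,interpolation=2)[:,:,::-1])
E
```

```text
green err mm [2.3 2.4] yaw -0.001 0.048
brass err mm [ 0.9 -1.1] yaw 0.206 0.064
purple err mm [ 1.6 -0.3] yaw 0.007 0.052
```

View pics/end.png

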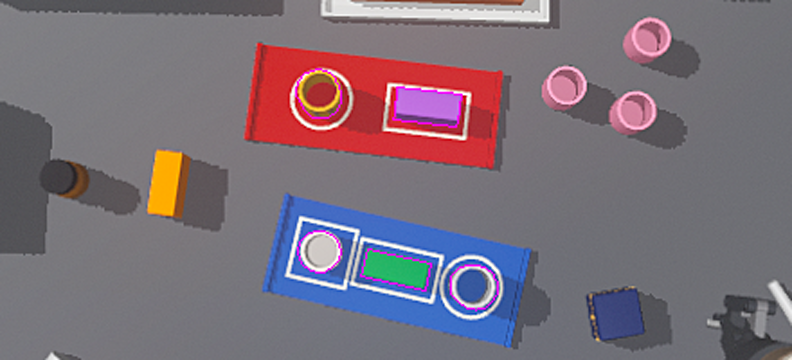

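The final crop shows all five pieces upright in their marks. The three I refitted (green, purple, brass) are within about 3 mm of their marks, and the bystanders haven't moved. Handing in.

```bash
python3 -c "
from workcell import bot
print(bot.job_done())"
```

```text
the job is handed in; nothing more can be done
None
```

I filled both trays as asked, in the order listed, and handed the job in at about 30 s of the 128 s allowed; the final picture shows all five pieces upright inside their outlines, with the orange wax, ring box and jar unmoved.

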